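# Stow the slab roller's wedge so that it trips the limit switch

## Task

The slab roller will not start until both of its levelling wedges are stowed. Lay the loose wedge flat in the cradle head to tail beside the parked one and slide it in along the parked wedge until you feel it come up against its stop and its straight side holds the limit switch's roller arm over (pointer on green); the plate with stop and switch is clamped somewhere new each time, so feel for it and push gently, without ramming. Never move the switch with the gripper, leave the parked wedge, bowl, jar and banding wheel where they are, and let go.

Things in the scene. Friction and masses are not known exactly. Their poses are not given: they have to be found in the camera images.
- cradle: Fixed green cradle (floor plate 6 mm thick). Origin on the bench, at the inner corner of the parked wedge's wall and stop. +x: pushing-in direction; +y: from parked wedge to switch; z up. Channel: x -120 to 0, y 0 to 82 mm. Mouth at x -120; bare apron of the plate on to x -237. Parked wedge's wall: y -8 to 0, top 36 mm over the bench; its stop: x 0 to 10, y -9 to 50, top 36.
- deepest (a point): Where the loose wedge's origin ends if the switch plate is clamped at its deepest: cradle x -60, y 61.5, z 6 mm, wedge axes parallel to the cradle's. The plate (steel stop for the loose wedge's nose, and the switch) may be clamped up to 26 mm back towards the mouth, along the parked wedge's slope (1 mm to -y per 4 mm to -x); its setting is not reported. Axes as the cradle's.
- mouth (a point): Middle of the cradle's open mouth, on its floor: cradle x -120, y 41, z 6 mm. Switch parts, for the plate at its deepest (they shift with it): orange upright roller, radius 10, centre x -85, y 82, 12 to 38 mm over the bench; grey housing x -155 to -105, y 93 to 135, top 36; arm top 45; rail y 94 to 99, top 23; steel stop from x 0, y 60 to 100, top 38.
- switch_arm (a joint): Limit switch's roller arm, 39 mm long, on an upright pin. 0: rest (black pointer on red). Positive: roller pushed outwards (cradle +y). Trips at 0.25 rad (pointer on green), about 4 mm before the wedge meets the stop; 0.27 to 0.28 there. Spring: 2 N at the roller at rest, 4 N tripped. The roller jams a nose run into it head-on; a wedge sliding along the parked one passes it and pushes it aside.
- loose_wedge: Beech wedge, red grip, lying on the bench. 120 long, 36 high; 56 wide at the thick end (x -60), 26 at the nose (x +60). Straight side y +20.5; sloping side y -35.5 (thick) to -5.5 (nose), 14 degrees. Origin: underside, mid-length, under the grip; x to the nose. Grip: square post 16 x 16, sides along x and y, 36 to 76 over the underside. About 0.16 kg. Pushing in takes up to 12 N, seating 15 to 20 N.
- parked_wedge: The same wedge with a blue grip, already in the cradle: straight side on its wall, thick end at its stop, nose to the mouth (turned half round to the cradle). Loose, to be left there: origin near cradle x -60, y 20.6, z 6 mm.
- bowl: Terracotta bowl, rim radius 55 mm, 55 mm high, bystander. Origin: centre of its underside.
- glaze_jar: White jar with a black cap, radius 34 mm, 100 mm high, bystander. Origin: centre of its underside.
- banding_wheel: Heavy blue banding wheel, radius 75 mm, 100 mm high, bystander. Origin: centre of its underside.
Mind the look-alikes: they are no part of the job. Leave any turquoise or yellow look-alike of the loose_wedge alone.

How it is judged:
At the end, for the whole second after the job is handed in: The loose wedge lies flat and still on the cradle's floor, head to tail against the parked one, square within 0.06 rad, within about 4 mm of its stop, its straight side holding the roller arm tripped (above 0.25 rad); the parked wedge is within 4 mm of its start (value of joint switch_arm above 0.25 rad and x of loose_wedge in the frame of deepest between -0.033 and 0.004 m and y of loose_wedge in the frame of deepest between -0.011 and 0.004 m and z of loose_wedge in the frame of deepest between -0.003 and 0.003 m and angle between the x axis of each of loose_wedge, parked_wedge and the x axis of cradle, either way round below 0.06 rad and angle between loose_wedge's own z axis and vertical below 0.05 rad and contact force between loose_wedge and switch_arm above 0.5 N and contact force between loose_wedge and parked_wedge above 0.5 N and distance of parked_wedge from where it was at the start of the episode below 0.004 m and linear speed of loose_wedge below 0.01 m/s); the robot touches nothing.
It fails at once if the robot pushed the switch arm itself (over 1 N) (contact force between any of the fingers, the arm and switch_arm above 1 N).
It fails at once if the wedge was rammed into the cradle or its stop (over 60 N) (contact force between loose_wedge and cradle above 60 N).
It fails at once if the parked wedge was lifted or shoved more than 15 mm (distance of parked_wedge from where it was at the start of the episode above 0.015 m).
It fails at once if a bystander was moved more than 20 mm (distance of any of bowl, glaze_jar, banding_wheel from where it was at the start of the episode above 0.02 m).
It also fails if it takes over 48 s, if anything falls off the work surface, if the arm or the gripper's body presses on something with over 40 N, if the wrist force passes 120 N, or if a joint passes its speed limit or range.

## Robot

A 6-joint arm with a two-finger parallel gripper is mounted at the origin on the work surface. World frame = base frame: x ahead of the robot, y to its left, z up, the work surface at z = 0. Lengths are in m, angles in rad, forces in N, time in s.
With the tool pointing down it reaches from about 0.3 to 0.75 m from the base axis. Payload 8.5 kg.
Tool frame: the origin (TCP) lies between the finger pads; the fingertips stand ahead of it and the grasp point (between the pads) is the TCP (r.tip_extent is the z of the fingertips in the tool frame, in m); z points along the fingers, y is the direction in which the jaws open and shut (so a half turn about z gives the same grasp; the last joint's range is limited). The gripper opens to 85 mm and grips with 20 to 120 N. Pads are 22 mm wide; open, the fingers measure 114 mm over their backs; the gripper's body (76 mm by 85 mm) begins 54 mm behind the grasp point. The pads swing forward as they close: fully open they stand 13 mm farther back than shut.
Start: joints at [-1.396, 0.381, 1.297, -0, 1.464, -0.215], TCP at [0.209, -0.509, 0.25] pointing down, gripper open.
Joint ranges: [-3.11, 3.11], [-0.89, 2.33], [0.22, 2.48], [-1.42, 4.56], [0.17, 2.85], [-2.88, 2.88]. Speed limits (rad/s): [2.39, 2.39, 3.14, 3.14, 3.14, 3.14].

## Interface

Orientations are given as a 3x3 rotation matrix whose columns are the frame's x, y, z axes.
In Python, from bench import r, viewer, models gives the robot as it stands. The module is installed in compiled form; this text tells all that it offers.
- The arm moves only by the tool jog_arm, never from a script. Its argument "increments" is a list of rows, each a list of 3 entries, a list of its own where there are three numbers: the shift along the tool's x, y, z in cm, then the turn about the tool's z in degrees, then the opening in per cent of the stroke, from 0 (shut) to 100 (fully open). A call has 1 to 5 rows; each row is the pose to reach, as a shift and turn from the pose commanded when the call began, along the tool's axes at that moment; what a row does not reach only later rows make up. A row lasts 1/10 s, in which the tool goes at most 50 mm and 8.59 degrees, less where a joint would pass 70% of its speed; a pose out of reach is approached as far as the arm can. A call with a gripper value outside its range is refused whole. The fingers move at their own pace and stop on an object; "force" is the grip in N (left out, the last holds). Time passes only in rows, so rows that repeat a pose let the fingers close. It gives the time, the measured TCP pose, the force and the opening at its end, in the units of the state.
- r.sense(): the state, without advancing time (a new reading comes with each control period).
- viewer.get_image(name): name is "scene" or "top" or "wrist"; returns (picture, depth): 384x512x3 uint8, red, green, blue; 384x512 float32, m along the optical axis (not along the pixel's ray), 0 where there is no reading.
- viewer.camera_info(name): a dict with "fx", "fy", "cx", "cy" (pixels), "R" (3x3) and "t" (3): a world point X has camera coordinates R X + t. Camera axes: x right, y down, z forward; pixel columns grow to the right and rows downward; lengths in m; the calibration is good to about 2 mm. A picture is of the moment at which its call begins: read the wrist's pose just before it. camera_info takes no time and is no camera call; for the wrist camera it gives the pose at the moment of the call.
- r.job_done(): hands the job in, once; it reports no verdict.
Trained networks look in the newest picture that a camera, given by its name, has taken for a name from the list of things; names that differ only in an ending like _2 or _b are one class to them, and where a whole thing is asked for, a point or a joint stands for the part that bears it (a point fixed in the world has none). Each returns a list of dicts, best first, with "conf" (0 to 1); they miss things now and then, are a little off and sometimes report something else, mostly with a low value. They report only what shows in the picture. A call takes as long as a camera call. They do not tell look-alikes from the thing itself.
- models.spot_in(camera, name): "at" ([x, y, z] in m, in the coordinates of the camera as it stood for that picture, good to about 4 mm: the middle of the surface that is visible of it).
- models.pinpoint(camera, name): "at" ([x, y, z] in m, in the coordinates of the camera as it stood for that picture, good to about 4 mm: a listed point, or the origin of a listed thing).
The state is a dict: "time_s": time; "joints": joint angles; "joint_vel": joint speeds; "joint_efforts": joint torques, N m; "position": TCP position; "tcp_rot": TCP orientation; "wrist_force": force on the tool from outside, world axes, zero at the start; "torque": the same for the moment, N m; "gripper_width": finger opening in m.
Only numpy, scipy, OpenCV 4.12 (cv2) and the standard library are available. Lean on these libraries where they do the work, as an engineer would, in place of code of your own. Each camera call takes 0.05 s, during which the arm holds its last target. There are 200 camera calls.

## Working session

There is one attempt and no reset: what is moved stays moved. The work goes in short steps, Python scripts to look and compute and a tool call to move; the robot and the scene stay as the last step left them, time stands still between calls to the robot, and variables do not carry over. Pictures are saved under pics/ and viewed, about 8 in all and at most 12, crops included, and the job is handed in when it is done.

Besides the shell and the picture viewer there is one more tool, called as a command line: name --argument value ..., lists and objects as JSON in quotes. jog_arm: Moves the arm, as the interface text tells. Its arguments: {"type":"object","properties":{"increments":{"type":"array"},"force":{"type":"number"}},"required":["increments"]}

```bash
mkdir -p pics
cat > h.py <<'E'
from bench import r, viewer, models
import numpy as np, cv2
def w(cam,p):
    c=viewer.camera_info(cam); return np.array(c["R"]).T@(np.array(p)-np.array(c["t"]))
def proj(cam,X):
    c=viewer.camera_info(cam); q=np.array(c["R"])@np.array(X)+np.array(c["t"]); return c["fx"]*q[0]/q[2]+c["cx"],c["fy"]*q[1]/q[2]+c["cy"]
def cloud(cam,D):
    c=viewer.camera_info(cam); v,u=np.indices(D.shape)
    P=np.stack([(u-c["cx"])/c["fx"]*D,(v-c["cy"])/c["fy"]*D,D],-1)
    return (P-np.array(c["t"]))@np.array(c["R"])
E
python3 - <<'E'
from h import *
np.set_printoptions(precision=4,suppress=True)
ims=[]
for cam in("top","scene"):
    I,D=viewer.get_image(cam); np.savez(f"pics/{cam}0.npz",I=I,D=D)
    cv2.imwrite(f"pics/{cam}0.png",I[...,::-1])
    for n in("loose_wedge","parked_wedge","cradle","deepest","mouth","bowl","glaze_jar","banding_wheel"):
        for d in models.pinpoint(cam,n)[:4]:
            X=w(cam,d["at"]); print(cam,n,round(d["conf"],2),X,np.round(proj(cam,X)))
s=r.sense();print(s["time_s"],s["position"],s["tcp_rot"],r.tip_extent)
E
```

```text
top loose_wedge 0.82 [ 0.3017  0.1975 -0.0038] [183. 288.]
top loose_wedge 0.61 [0.4806 0.2714 0.003 ] [152. 213.]
top loose_wedge 0.59 [ 0.4909  0.4104 -0.0023] [ 95. 209.]
top parked_wedge 0.62 [ 0.4864 -0.1595  0.0052] [332. 211.]
top parked_wedge 0.47 [ 0.5208 -0.1463  0.0057] [326. 196.]
top cradle 0.76 [ 0.4709 -0.2176 -0.0038] [356. 217.]
top deepest 0.57 [ 0.5218 -0.1483  0.0061] [327. 196.]
top mouth 0.83 [ 0.4858 -0.0924  0.0065] [304. 211.]
top bowl 0.55 [ 0.6305 -0.3605  0.0006] [414. 151.]
top glaze_jar 0.87 [ 0.7464  0.2929 -0.0009] [146. 105.]
top banding_wheel 0.67 [ 0.786  -0.0311 -0.0014] [278.  89.]
scene loose_wedge 0.97 [0.3037 0.1933 0.0025] [330. 146.]
scene loose_wedge 0.82 [ 0.4936  0.4063 -0.0003] [405. 200.]
scene loose_wedge 0.77 [ 0.4797  0.2682 -0.0016] [354. 191.]
scene parked_wedge 0.93 [ 0.4804 -0.1596  0.0075] [206. 174.]
scene parked_wedge 0.65 [ 0.4761 -0.2205  0.0021] [187. 172.]
scene cradle 0.72 [ 0.4752 -0.2181  0.0003] [188. 173.]
scene deepest 0.7 [ 0.519  -0.1492  0.006 ] [207. 184.]
scene mouth 0.65 [ 0.4855 -0.0951  0.0067] [228. 178.]
scene bowl 0.97 [ 0.6337 -0.3666 -0.0068] [121. 210.]
scene glaze_jar 0.62 [0.746  0.2927 0.0026] [364. 274.]
scene banding_wheel 0.61 [ 0.7811 -0.0314  0.0067] [229. 268.]
0.9 [ 0.209  -0.5087  0.2503] [[ 0.925  0.38  -0.   ]
 [ 0.38  -0.925  0.   ]
 [-0.    -0.    -1.   ]] 0.019
```

Run:
```python
import cv2,numpy as np
I=cv2.imread("pics/top0.png")
a=cv2.resize(I[90:330,60:430],None,fx=2.1,fy=2.1,interpolation=cv2.INTER_CUBIC);print(a.shape)
cv2.imwrite("pics/a1.png",a)
```

```text
(504, 777, 3)
```

View pics/a1.png

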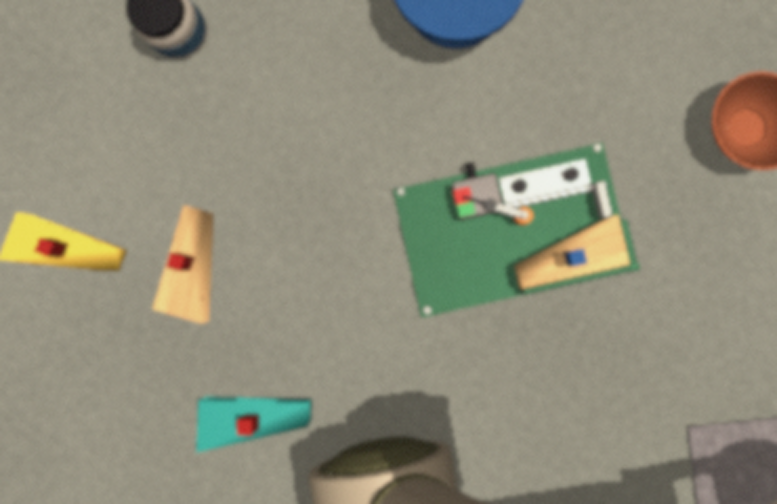

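The untouched beech wedge with red grip is at a1 (180,261), i.e. world (0.48, 0.27). The look-alikes are yellow (50,247) and turquoise (247,425), and I'll leave those alone. The cradle is at (515,230), with the parked wedge (blue grip) at (575,257) and the roller at (524,215). Next I fly towards the cradle and look with the wrist camera.

jog_arm --increments '[[[4.3,-2.4,-1],0,100],[[8.6,-4.9,-2],0,100],[[12.9,-7.3,-3],0,100],[[17.2,-9.7,-4],0,100],[[21.5,-12.1,-5],0,100]]'

```text
time_s: 1.4
position: [0.3616, -0.3147, 0.3005]
tcp_rot: [[0.925, 0.38, 0.0], [0.38, -0.925, -0.0], [0.0, 0.0, -1.0]]
wrist_force: [0.4, -1.0, -1.0]
gripper_width: 0.0855
```

jog_arm --increments '[[[4.3,-2.4,0],0,100],[[8.6,-4.9,0],0,100],[[11,-7.3,0],0,100],[[11,-7.3,0],0,100]]'

```text
time_s: 1.8
position: [0.436, -0.2038, 0.3002]
tcp_rot: [[0.923, 0.384, 0.001], [0.384, -0.923, 0.001], [0.001, -0.0, -1.0]]
wrist_force: [-0.3, -0.7, 0.3]
gripper_width: 0.0853
```

Run:
```python
from h import *
np.set_printoptions(precision=4,suppress=True)
s=r.sense();print(s["time_s"],s["position"],s["tcp_rot"],s["wrist_force"],s["joints"])
c=viewer.camera_info("wrist");print(c, -np.array(c["R"]).T@np.array(c["t"]))
I,D=viewer.get_image("wrist");np.savez("pics/w1.npz",I=I,D=D)
for n in("parked_wedge","deepest","mouth","cradle"):
    for d in models.pinpoint("wrist",n)[:2]:
        X=w("wrist",d["at"]); print(n,round(d["conf"],2),X,np.round(proj("wrist",X)))
for d in models.spot_in("wrist","switch_arm")[:2]: print(d["conf"],w("wrist",d["at"]))
cv2.imwrite("pics/w1.png",I[...,::-1])
```

```text
1.8 [ 0.436  -0.2038  0.3002] [[ 0.9231  0.3845  0.0006]
 [ 0.3845 -0.9231  0.0005]
 [ 0.0007 -0.0003 -1.    ]] [-0.2629 -0.6857  0.3349] [-0.6843  0.2245  1.3807  0.0008  1.5363  0.4918]
{'fx': 329.90511391336696, 'fy': 329.90511391336696, 'cx': 253.27481077172803, 'cy': 188.60541928924712, 'R': array([[ 0.384 , -0.9234,  0.0001],
       [-0.8815, -0.3665,  0.2976],
       [-0.2748, -0.1144, -0.9547]]), 't': array([-0.3551,  0.2561,  0.5246])} [ 0.5062 -0.1741  0.4246]
parked_wedge 0.6 [ 0.4784 -0.1639  0.0023] [235. 102.]
deepest 0.78 [ 0.5225 -0.1502  0.005 ] [237.  62.]
mouth 0.71 [ 0.4843 -0.0961  0.0032] [183.  75.]
cradle 0.77 [ 0.4711 -0.2229 -0.003 ] [275. 125.]
0.68 [ 0.5359 -0.0955  0.04  ]
```

View pics/w1.png

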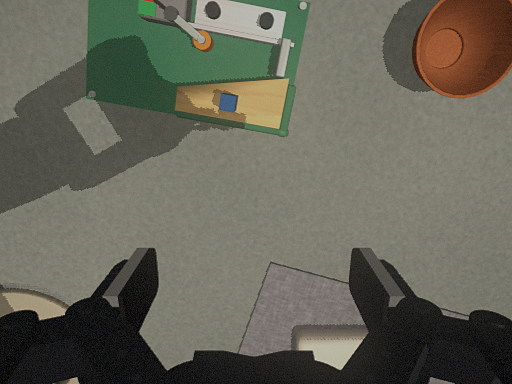

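```bash
cat >> h.py <<'E'
from scipy.optimize import least_squares
Q=np.array([[-60,20.5],[-60,-35.5],[60,-5.5],[60,20.5]])/1e3
def fitwedge(P,zt,c0,yaw0,rad=.085,tol=.006):
    """fit top-face outline (top at height zt) -> x,y,yaw"""
    m=(abs(P[...,2]-zt)<tol)&(np.hypot(P[...,0]-c0[0],P[...,1]-c0[1])<rad)
    n,l,st,_=cv2.connectedComponentsWithStats(m.astype(np.uint8)); k=1+np.argmax(st[1:,4])
    m=l==k; p=P[m][:,:2]; z=np.median(P[m][:,2])
    h=cv2.convexHull((p*1e3).astype(np.float32)); q=cv2.approxPolyN(h,4)[0]/1e3
    # dense hull boundary to model polygon distance
    hh=h[:,0]/1e3; b=np.concatenate([np.linspace(hh[i-1],hh[i],8,endpoint=False) for i in range(len(hh))])
    def res(v):
        c,s=np.cos(v[2]),np.sin(v[2]); g=(b-v[:2])@np.array([[c,-s],[s,c]])*1e3
        return [cv2.pointPolygonTest((Q*1e3).astype(np.float32)[:,None],(float(a),float(d)),True) for a,d in g]
    f=least_squares(res,[*c0,yaw0],loss="soft_l1",x_scale=[.01,.01,.1],diff_step=1e-3)
    return f.x,np.abs(f.fun).mean(),z,m.sum(),q
E
python3 - <<'E'
from h import *
np.set_printoptions(precision=4,suppress=True)
d=np.load("pics/w1.npz");P=cloud("wrist",d["D"])
f=fitwedge(P,.042,[.48,-.162],np.radians(103));print(f[:4],np.degrees(f[0][2]));print(f[4])
th=f[0][2]-np.pi;c,s=np.cos(th),np.sin(th);R=np.array([[c,-s],[s,c]])
o=f[0][:2]-R@[-.060,.0206];print("cradle",o,np.degrees(th))
L=(P[...,:2]-o)@R
I=d["I"].astype(int);org=(I[...,0]>190)&(I[...,1]>70)&(I[...,1]<150)&(I[...,2]<90)&(P[...,2]>.02)&(np.abs(L-[-.095,.08]).max(-1)<.04)
print("roller",org.sum(),L[org].mean(0),L[org].min(0),L[org].max(0),np.median(P[org][:,2]))
st=(abs(P[...,2]-.038)<.004)&(L[...,0]>-.035)&(L[...,0]<.02)&(L[...,1]>.045)&(L[...,1]<.105)
print("steel",st.sum(),L[st].min(0),L[st].max(0),L[st].mean(0))
g=(P[...,2]<.012)&(I[...,1]>I[...,0]+25)&(I[...,1]>I[...,2]+15)
print("plate",L[g].min(0),L[g].max(0),np.median(P[g][:,2]))
d2=np.load("pics/top0.npz");P2=cloud("top",d2["D"])
f=fitwedge(P2,.036,[.48,.27],np.radians(-13));print("loose",f[:4],np.degrees(f[0][2]));
f=fitwedge(P2,.042,[.48,-.162],np.radians(103));print("parked top",f[:4],np.degrees(f[0][2]))
E
```

```text
(array([ 0.4822, -0.1672,  1.7736]), np.float64(3.7484391828121244), np.float64(0.042176703021564864), np.int64(4353)) 101.62169392516599
[[ 0.4728 -0.1008]
 [ 0.4403 -0.1078]
 [ 0.4666 -0.2364]
 [ 0.5315 -0.2204]]
cradle [ 0.4742 -0.2301] -78.37830607483401
roller 25 [-0.1077  0.0745] [-0.1153  0.0678] [-0.0996  0.0846] 0.03858559321123324
steel 438 [-0.033  0.045] [0.0031 0.0953] [-0.0162  0.0705]
plate [-0.244 -0.012] [0.0033 0.1401] 0.00626169293403635
loose (array([ 0.4782,  0.2714, -0.2798]), np.float64(0.5191736745670646), np.float64(0.03570955566055194), np.int64(853)) -16.032507356291102
parked top (array([ 0.4822, -0.1569,  1.7936]), np.float64(3.0307804863853685), np.float64(0.0411603374434079), np.int64(936)) 102.76403456448524
```

Run:
```python
from h import *
np.set_printoptions(precision=4,suppress=True)
d=np.load("pics/w1.npz");P=cloud("wrist",d["D"]);I=d["I"].astype(int)
P[(I[...,0]<I[...,2]+45)]=0   # beech only
f=fitwedge(P,.042,[.48,-.162],np.radians(103),tol=.003);print(f[:4],np.degrees(f[0][2]));print(f[4])
th=f[0][2]-np.pi;c,s=np.cos(th),np.sin(th);R=np.array([[c,-s],[s,c]])
o=f[0][:2]-R@[-.060,.0206];print("cradle",o,np.degrees(th))
P=cloud("wrist",d["D"]);L=(P[...,:2]-o)@R
org=(I[...,0]>170)&(I[...,0]>I[...,1]+50)&(P[...,2]>.02)&(np.abs(L-[-.095,.08]).max(-1)<.03)&(L[...,1]>.062)
print("roller",org.sum(),L[org].min(0),L[org].max(0),np.median(P[org][:,2]))
st=(abs(P[...,2]-.038)<.004)&(L[...,0]>-.04)&(L[...,0]<.02)&(L[...,1]>.065)&(L[...,1]<.105)
print("steel",st.sum(),L[st].min(0),L[st].max(0),L[st].mean(0))
g=(P[...,2]<.012)&(P[...,2]>.003)&(I[...,1]>I[...,0]+25)
print("plate",L[g].min(0),L[g].max(0))
wl=(abs(P[...,2]-.036)<.003)&(I[...,1]>I[...,0]+25)&(L[...,1]<.01)
print("wall",wl.sum(),np.percentile(L[wl],[1,99],axis=0))
```

```text
(array([ 0.4799, -0.1608,  1.7842]), np.float64(0.2842715204745544), np.float64(0.042330034831539715), np.int64(3678)) 102.22557097272087
[[ 0.4724 -0.1013]
 [ 0.4475 -0.1062]
 [ 0.4725 -0.2235]
 [ 0.5272 -0.2118]]
cradle [ 0.4725 -0.2238] -77.77442902727913
roller 157 [-0.1091  0.0685] [-0.0905  0.0874] 0.03833989034461869
steel 278 [-0.0151  0.0651] [-0.005   0.0958] [-0.0102  0.0804]
plate [-0.2367 -0.0087] [0.0107 0.1404]
wall 310 [[-0.1158 -0.0082]
 [ 0.01    0.0093]]
```

jog_arm --increments '[[[1.7,-4.7,0],8,100],[[3.4,-9.4,0],0,100],[[5.1,-14,0],-8,100],[[6.8,-18.7,0],-16,100],[[8.5,-23.4,0],-25,100]]'

```text
time_s: 2.6
position: [0.4242, 0.0426, 0.3001]
tcp_rot: [[0.68, 0.733, 0.001], [0.733, -0.68, -0.0], [0.0, 0.0, -1.0]]
wrist_force: [0.5, 0.1, -0.8]
gripper_width: 0.0853
```

jog_arm --increments '[[[4,-2.3,2],-8,100],[[8,-4.6,4],-16,100],[[12,-7,6],-24,100],[[15.9,-9.3,8],-27,100],[[15.9,-9.3,8],-27,100]]'

```text
time_s: 3.1
position: [0.4649, 0.2243, 0.2171]
tcp_rot: [[0.272, 0.962, -0.005], [0.962, -0.272, -0.0], [-0.001, -0.004, -1.0]]
wrist_force: [-0.4, -1.2, 1.1]
gripper_width: 0.0857
```

Run:
```python
from h import *
np.set_printoptions(precision=4,suppress=True)
s=r.sense();print(s["time_s"],s["position"],s["tcp_rot"])
I,D=viewer.get_image("wrist");np.savez("pics/w2.npz",I=I,D=D);cv2.imwrite("pics/w2.png",I[...,::-1])
P=cloud("wrist",D)
f=fitwedge(P,.036,[.478,.271],np.radians(-16),tol=.004);print(f[:4],np.degrees(f[0][2]));print(f[4])
Ii=I.astype(int);g=(P[...,2]>.06)&(P[...,2]<.085)&(Ii[...,0]>Ii[...,1]+60)&(np.hypot(P[...,0]-.478,P[...,1]-.271)<.05)
print("grip top",g.sum(),P[g].mean(0),P[g].max(0))
q=(P[...,2]>.073)&g; print(q.sum(),P[q].mean(0),cv2.minAreaRect((P[q][:,:2]*1e3).astype(np.float32)))
for d in models.pinpoint("wrist","loose_wedge")[:3]: print(d["conf"],w("wrist",d["at"]))
```

```text
3.1 [0.4649 0.2243 0.2171] [[ 0.2724  0.9622 -0.0045]
 [ 0.9622 -0.2724 -0.0001]
 [-0.0013 -0.0043 -1.    ]]
(array([ 0.4783,  0.2684, -0.2813]), np.float64(0.1870963520283389), np.float64(0.037955733916556524), np.int64(5619)) -16.118375245107146
[[0.4262 0.3047]
 [0.4107 0.251 ]
 [0.5341 0.2459]
 [0.5419 0.2714]]
grip top 329 [0.4781 0.2687 0.078 ] [0.4871 0.2775 0.0797]
329 [0.4781 0.2687 0.078 ] ((477.9291076660156, 268.31817626953125), (15.053139686584473, 15.21389389038086), 73.55148315429688)
0.86 [0.4761 0.2667 0.0034]
0.65 [0.3049 0.186  0.0012]
```

View pics/w2.png

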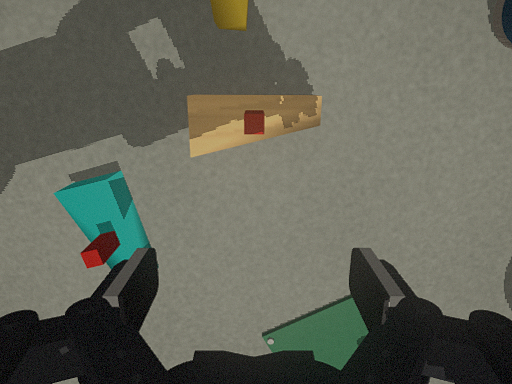

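The beech wedge with the red grip at (254,122) is the one, with turquoise at (100,220) and yellow at (230,12) well clear of it. Next I descend on the grip.

jog_arm --increments '[[[2.5,0.05,2],0,100],[[4.6,0.1,6],0,100],[[4.6,0.1,10.5],0,100],[[4.6,0.1,13],0,100],[[4.6,0.1,13],0,100]]'

```text
time_s: 3.7
position: [0.4782, 0.2632, 0.0879]
tcp_rot: [[0.279, 0.96, -0.005], [0.96, -0.279, -0.002], [-0.003, -0.004, -1.0]]
wrist_force: [0.1, -1.0, 0.3]
gripper_width: 0.0855
```

jog_arm --increments '[[[0.3,0,0],0,100],[[0.3,0,0],0,100]]'

```text
time_s: 3.9
position: [0.4811, 0.268, 0.0922]
tcp_rot: [[0.278, 0.961, 0.004], [0.961, -0.278, 0.001], [0.002, 0.003, -1.0]]
wrist_force: [0.2, -0.2, 0.3]
gripper_width: 0.0852
```

jog_arm --increments '[[[0,-0.2,1.5],0,100],[[0,-0.2,2.5],0,100],[[0,-0.2,2.5],0,100]]'

```text
time_s: 4.2
position: [0.4777, 0.2684, 0.0649]
tcp_rot: [[0.277, 0.961, -0.001], [0.961, -0.277, -0.0], [-0.0, -0.001, -1.0]]
wrist_force: [0.1, -0.2, 0.7]
gripper_width: 0.0857
```

jog_arm --force 60 --increments '[[[0,0,0],0,0],[[0,0,0],0,0],[[0,0,0],0,0],[[0,0,0],0,0],[[0,0,0],0,0]]'

```text
time_s: 4.7
position: [0.478, 0.2687, 0.0653]
tcp_rot: [[0.277, 0.961, 0.001], [0.961, -0.277, 0.0], [0.0, 0.001, -1.0]]
wrist_force: [-1.2, 0.2, 0.1]
gripper_width: 0.0151
```

jog_arm --increments '[[[0,0,-4],0,0],[[-1,0.3,-8],0,0],[[-4.5,1.1,-8],8,0],[[-8,2,-8],16,0],[[-11.64,2.88,-8],24,0]]'

```text
time_s: 5.2
position: [0.4729, 0.1478, 0.1451]
tcp_rot: [[0.647, 0.762, 0.0], [0.762, -0.647, -0.0], [0.0, 0.0, -1.0]]
wrist_force: [1.0, 0.5, -1.1]
gripper_width: 0.0152
```

jog_arm --increments '[[[-2.9,2.27,0],8,0],[[-5.8,4.55,0],16,0],[[-8.7,6.8,0],24,0],[[-11.7,9.1,0],32,0],[[-14.6,11.4,0],37.7,0]]'

```text
time_s: 5.7
position: [0.466, -0.0377, 0.145]
tcp_rot: [[0.978, 0.207, -0.0], [0.207, -0.978, 0.0], [-0.0, -0.0, -1.0]]
wrist_force: [1.6, -0.2, -0.8]
gripper_width: 0.015
```

jog_arm --increments '[[[0,0,0],0,0],[[0,0,0],0,0],[[0,0,0],0,0]]'

```text
time_s: 6.0
position: [0.4663, -0.0355, 0.1449]
tcp_rot: [[0.977, 0.213, -0.001], [0.213, -0.977, 0.0], [-0.0, -0.001, -1.0]]
wrist_force: [0.2, 0.0, -1.6]
gripper_width: 0.015
```

```bash
cat > st.py <<'E'
from h import *
np.set_printoptions(precision=4,suppress=True)
o=np.array([.4725,-.2238]);th=np.radians(-77.77);c,s_=np.cos(th),np.sin(th);R=np.array([[c,-s_],[s_,c]])
s=r.sense();T=np.array(s["tcp_rot"])
def cr(p): return (np.array(p)[...,:2]-o)@R*1e3
print(s["time_s"],"cradle mm",cr(s["position"]),"z",s["position"][2],"yaw err deg",np.degrees(np.arctan2(T[1,1],T[0,1])-th),"F cradle",np.array(s["wrist_force"])[:2]@R,s["wrist_force"][2],"w",s["gripper_width"])
print("tool x,y,z in cradle:",R.T@T[:2,:2],T[2])
E
python3 st.py
python3 - <<'E'
from st import *
I,D=viewer.get_image("wrist");np.savez("pics/w3.npz",I=I,D=D);cv2.imwrite("pics/w3.png",I[...,::-1])
E
```

```text
6.0 cradle mm [-185.3808   33.8305] z 0.14486962261881656 yaw err deg 0.08322050569260162 F cradle [0.0056 0.2199] -1.6494315898281804 w 0.014957019139142155
tool x,y,z in cradle: [[-0.0015  1.    ]
 [ 1.      0.0015]] [-0.0004 -0.0005 -1.    ]
6.0 cradle mm [-185.3808   33.8305] z 0.14486962261881656 yaw err deg 0.08322050569260162 F cradle [0.0056 0.2199] -1.6494315898281804 w 0.014957019139142155
tool x,y,z in cradle: [[-0.0015  1.    ]
 [ 1.      0.0015]] [-0.0004 -0.0005 -1.    ]
```

View pics/w3.png

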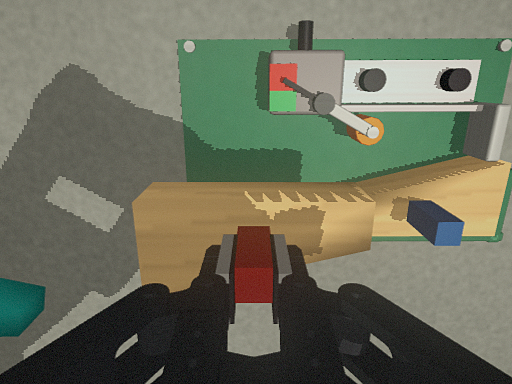

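The wedge is held nose to the mouth and roughly square, with the pointer on red at (285,80) and the roller at (371,131). I check its pose in the hand, and the cradle frame again from this view.

Run:
```python
from st import *
d=np.load("pics/w3.npz");P=cloud("wrist",d["D"]);I=d["I"].astype(int)
B=P.copy();B[(I[...,0]<I[...,2]+30)]=0
c0=s["position"][:2]
f=fitwedge(B,.1157,c0,th,tol=.006);print("loose",cr(f[0][:2]),np.degrees(f[0][2]-th),f[1:4]);print(cr(f[4]))
f=fitwedge(B,.042,[.48,-.161],th+np.pi,tol=.003);print("parked",cr(f[0][:2]),np.degrees(f[0][2]-th-np.pi),f[1:4]);print(cr(f[4]))
L=cr(P);org=(I[...,0]>150)&(I[...,0]>I[...,1]+50)&(P[...,2]>.03)&(P[...,2]<.042)&(np.abs(L-[-98,80]).max(-1)<25)
print("roller",org.sum(),L[org].min(0),L[org].max(0))
g=(abs(P[...,2]-.038)<.004)&(abs(L[...,0]+12)<15)&(L[...,1]>70)&(L[...,1]<100);print("steel",L[g].min(0),L[g].max(0))
```

```text
6.05 cradle mm [-185.5151   33.9283] z 0.1449286552077978 yaw err deg 0.11193449724276054 F cradle [-0.1887 -0.0981] -0.8851032962198178 w 0.014934597046566644
tool x,y,z in cradle: [[-0.002  1.   ]
 [ 1.     0.002]] [-0.0003 -0.0003 -1.    ]
loose [-185.8833   35.3525] -0.024225402781195785 (np.float64(0.3149428331585093), np.float64(0.11625515074972564), np.int64(13756))
[[-246.3054   55.8946]
 [-245.8796   -0.4434]
 [-125.9085   28.8309]
 [-125.3861   56.5487]]
parked [-63.9443  23.4713] 0.1676712477170857 (np.float64(0.9013536787801655), np.float64(0.0427100782785389), np.int64(5938))
[[  -3.8408   59.856 ]
 [-101.6755   34.8934]
 [ -96.7433    2.3231]
 [  -3.774     2.3008]]
roller 324 [-114.9565   70.9101] [-95.7953  89.7358]
steel [-21.5938  70.0216] [-10.0973  98.4096]
```

jog_arm --increments '[[[0.2,0,3],0,0],[[0.2,0,5.5],0,0],[[0.2,0,6.7],0,0],[[0.2,0,7],0,0],[[0.2,0,7],0,0]]'

```text
time_s: 6.55
position: [0.4685, -0.0352, 0.075]
tcp_rot: [[0.977, 0.213, -0.0], [0.213, -0.977, 0.0], [-0.0, -0.0, -1.0]]
wrist_force: [0.4, -1.1, -1.6]
gripper_width: 0.0149
```

jog_arm --increments '[[[0,0,0.15],0,0],[[0,0,0.3],0,0],[[0,0,0.35],0,0],[[0,0,0.35],0,0]]'

```text
time_s: 6.95
position: [0.4685, -0.0359, 0.0717]
tcp_rot: [[0.977, 0.212, 0.0], [0.212, -0.977, -0.0], [0.0, 0.0, -1.0]]
wrist_force: [-0.3, 0.8, -2.3]
gripper_width: 0.0152
```

jog_arm --increments '[[[0,0,0.05],0,0],[[0,0,0.1],0,0],[[0,0,0.1],0,0]]'

```text
time_s: 7.25
position: [0.4686, -0.0359, 0.0713]
tcp_rot: [[0.977, 0.212, 0.001], [0.212, -0.977, -0.0], [0.001, 0.0, -1.0]]
wrist_force: [-2.4, 0.1, 9.4]
gripper_width: 0.015
```

jog_arm --increments '[[[0.12,0.5,-0.04],0,0],[[0.25,1,-0.04],0,0],[[0.5,2,-0.04],0,0],[[0.5,2,-0.04],0,0]]'

```text
time_s: 7.65
position: [0.4785, -0.0554, 0.0713]
tcp_rot: [[0.977, 0.211, 0.002], [0.211, -0.977, -0.001], [0.001, 0.001, -1.0]]
wrist_force: [1.1, -3.4, 5.0]
gripper_width: 0.0154
```

```bash
python3 st.py
```

```text
7.65 cradle mm [-163.295    41.5041] z 0.07130170892419349 yaw err deg -0.03587180120380407 F cradle [3.5374 0.363 ] 5.028032117790037 w 0.015392204934168645
tool x,y,z in cradle: [[ 0.0006  1.    ]
 [ 1.     -0.0006]] [ 0.0014  0.0014 -1.    ]
```

jog_arm --increments '[[[-0.1,0,0],0,0],[[-0.2,0,0],0,0],[[-0.25,0,0],0,0],[[-0.25,0,0],0,0]]'

```text
time_s: 8.05
position: [0.4759, -0.0551, 0.0714]
tcp_rot: [[0.977, 0.212, 0.003], [0.212, -0.977, -0.001], [0.002, 0.001, -1.0]]
wrist_force: [3.2, -1.6, 5.1]
gripper_width: 0.0151
```

jog_arm --increments '[[[-0.05,0,0],0,0],[[-0.1,0,0],0,0],[[-0.1,0,0],0,0]]'

```text
time_s: 8.35
position: [0.475, -0.0552, 0.0714]
tcp_rot: [[0.977, 0.212, 0.003], [0.212, -0.977, -0.001], [0.002, 0.001, -1.0]]
wrist_force: [4.2, -1.1, 5.7]
gripper_width: 0.0149
```

```bash
python3 st.py
```

```text
8.35 cradle mm [-164.2918   38.1409] z 0.07136537771141269 yaw err deg -0.016791256114961635 F cradle [1.9148 3.8326] 5.741684776799826 w 0.014946385637299784
tool x,y,z in cradle: [[ 0.0003  1.    ]
 [ 1.     -0.0003]] [ 0.0025  0.0011 -1.    ]
```

jog_arm --increments '[[[-0.05,0,0],0,0],[[-0.1,0,0],0,0],[[-0.1,0,0],0,0]]'

```text
time_s: 8.65
position: [0.4742, -0.0553, 0.0714]
tcp_rot: [[0.977, 0.212, 0.003], [0.212, -0.977, -0.0], [0.003, 0.001, -1.0]]
wrist_force: [4.9, -0.4, 5.1]
gripper_width: 0.0148
```

jog_arm --increments '[[[-0.05,0,0],0,0],[[-0.1,0,0],0,0],[[-0.1,0,0],0,0]]'

```text
time_s: 8.95
position: [0.4737, -0.0554, 0.0715]
tcp_rot: [[0.977, 0.212, 0.004], [0.212, -0.977, -0.0], [0.004, 0.001, -1.0]]
wrist_force: [7.5, 1.9, 4.2]
gripper_width: 0.0147
```

```bash
python3 st.py
```

```text
8.95 cradle mm [-164.3359   36.8407] z 0.07148003491866008 yaw err deg -0.0020463374611249287 F cradle [-0.2861  7.7367] 4.235407630393899 w 0.01469867829198878
tool x,y,z in cradle: [[ 0.  1.]
 [ 1. -0.]] [ 0.0043  0.0013 -1.    ]
```

jog_arm --increments '[[[0.2,1,0],0,0],[[0.45,2,0],0,0],[[0.7,3,0],0,0],[[0.95,4,0],0,0],[[0.95,4,0],0,0]]'

```text
time_s: 9.45
position: [0.491, -0.0905, 0.0715]
tcp_rot: [[0.977, 0.211, 0.003], [0.211, -0.977, 0.004], [0.004, -0.003, -1.0]]
wrist_force: [7.8, 14.2, 9.3]
gripper_width: 0.015
```

```bash
python3 st.py
```

```text
9.45 cradle mm [-126.3617   46.334 ] z 0.07150272539556403 yaw err deg -0.020853485409309286 F cradle [-12.1802  10.6507] 9.265023669220337 w 0.014997538726604429
tool x,y,z in cradle: [[ 0.0004  1.    ]
 [ 1.     -0.0004]] [ 0.0036 -0.0033 -1.    ]
```

jog_arm --increments '[[[0.17,0.5,-0.02],0,0],[[0.3,1,-0.03],0,0],[[0.42,1.5,-0.03],0,0],[[0.55,2,-0.03],0,0],[[0.55,2,-0.03],0,0]]'

```text
time_s: 9.95
position: [0.4995, -0.1074, 0.0717]
tcp_rot: [[0.977, 0.212, 0.0], [0.212, -0.977, 0.006], [0.002, -0.006, -1.0]]
wrist_force: [4.2, 20.6, 12.5]
gripper_width: 0.0147
```

```bash
python3 st.py
```

```text
9.95 cradle mm [-108.0591   51.0435] z 0.07165490458104727 yaw err deg 0.002080522633000253 F cradle [-19.2351   8.4786] 12.505050471337404 w 0.014723721582202528
tool x,y,z in cradle: [[-0.  1.]
 [ 1.  0.]] [ 0.0015 -0.0062 -1.    ]
```

jog_arm --increments '[[[0.15,0.4,-0.03],0,0],[[0.25,0.8,-0.05],0,0],[[0.35,1.2,-0.05],0,0],[[0.42,1.5,-0.05],0,0],[[0.42,1.5,-0.05],0,0]]'

```text
time_s: 10.45
position: [0.5064, -0.121, 0.0717]
tcp_rot: [[0.977, 0.212, -0.001], [0.212, -0.977, 0.007], [0.0, -0.007, -1.0]]
wrist_force: [3.8, 19.1, 9.4]
gripper_width: 0.0154
```

```bash
python3 st.py
```

```text
10.45 cradle mm [-93.2961  54.872 ] z 0.07173975170330985 yaw err deg 0.014198785007505384 F cradle [-17.8623   7.7906] 9.36031821440705 w 0.015380517201448726
tool x,y,z in cradle: [[-0.0002  1.    ]
 [ 1.      0.0002]] [ 0.0003 -0.0068 -1.    ]
```

jog_arm --increments '[[[0.07,0.25,-0.02],0,0],[[0.14,0.5,-0.03],0,0],[[0.21,0.8,-0.03],0,0],[[0.26,1.0,-0.03],0,0],[[0.26,1.0,-0.03],0,0]]'

```text
time_s: 10.95
position: [0.5108, -0.13, 0.0718]
tcp_rot: [[0.977, 0.212, -0.002], [0.212, -0.977, 0.007], [-0.0, -0.007, -1.0]]
wrist_force: [1.6, 19.6, 9.2]
gripper_width: 0.0154
```

```bash
python3 st.py
python3 - <<'E'
from h import *
I,D=viewer.get_image("wrist");np.savez("pics/w4.npz",I=I,D=D);cv2.imwrite("pics/w4.png",I[...,::-1])
E
```

```text
10.95 cradle mm [-83.5921  57.3312] z 0.07183054512064427 yaw err deg 0.017868948384185124 F cradle [-18.8262   5.7574] 9.249498652458122 w 0.015423819309194602
tool x,y,z in cradle: [[-0.0003  1.    ]
 [ 1.      0.0003]] [-0.0002 -0.0075 -1.    ]
```

View pics/w4.png

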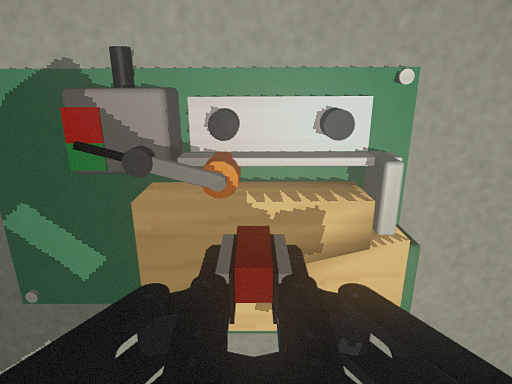

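The nose is a few mm short of the steel stop at (380,210), and the pointer at (78,146) is just entering green. I carry on in small steps.

jog_arm --increments '[[[0.03,0.1,0],0,0],[[0.05,0.2,0],0,0],[[0.05,0.2,0],0,0]]'

```text
time_s: 11.3
position: [0.5116, -0.1316, 0.0718]
tcp_rot: [[0.977, 0.212, -0.002], [0.212, -0.977, 0.007], [-0.0, -0.008, -1.0]]
wrist_force: [2.6, 20.3, 9.2]
gripper_width: 0.015
```

jog_arm --increments '[[[0.03,0.1,0],0,0],[[0.05,0.2,0],0,0],[[0.05,0.2,0],0,0]]'

```text
time_s: 11.6
position: [0.5125, -0.1333, 0.0718]
tcp_rot: [[0.977, 0.212, -0.002], [0.212, -0.977, 0.008], [-0.0, -0.008, -1.0]]
wrist_force: [3.3, 20.9, 10.2]
gripper_width: 0.0148
```

```bash
python3 st.py
```

```text
11.6 cradle mm [-79.9618  58.2634] z 0.07184862557953521 yaw err deg 0.02760485956891189 F cradle [-19.6875   7.6083] 10.208187738737154 w 0.014802784260742101
tool x,y,z in cradle: [[-0.0005  1.    ]
 [ 1.      0.0005]] [-0.0004 -0.0079 -1.    ]
```

jog_arm --increments '[[[0.03,0.1,0],0,0],[[0.05,0.2,0],0,0],[[0.05,0.2,0],0,0]]'

```text
time_s: 11.9
position: [0.5129, -0.1342, 0.0719]
tcp_rot: [[0.977, 0.212, -0.003], [0.212, -0.977, 0.01], [-0.001, -0.01, -1.0]]
wrist_force: [0.8, 27.6, 13.4]
gripper_width: 0.015
```

```bash
python3 st.py|head -1
```

```text
11.9 cradle mm [-79.0045  58.4973] z 0.07187381752594159 yaw err deg 0.02742397979102584 F cradle [-26.8511   6.6003] 13.407988957094478 w 0.015046805322333927
```

jog_arm --increments '[[[0.01,0.05,0],0,0],[[0.01,0.05,0],0,0]]'

```text
time_s: 12.1
position: [0.5129, -0.1342, 0.0719]
tcp_rot: [[0.977, 0.212, -0.004], [0.212, -0.977, 0.01], [-0.001, -0.011, -1.0]]
wrist_force: [0.7, 29.6, 13.3]
gripper_width: 0.0149
```

```bash
python3 st.py|head -1
python3 - <<'E'
from h import *
I,D=viewer.get_image("wrist");np.savez("pics/w5.npz",I=I,D=D);cv2.imwrite("pics/w5.png",I[...,::-1])
E
```

```text
12.1 cradle mm [-78.9832  58.4953] z 0.07187492832207323 yaw err deg 0.03594400044820656 F cradle [-28.7747   7.0029] 13.343953759539822 w 0.014925827170383155
```

View pics/w5.png

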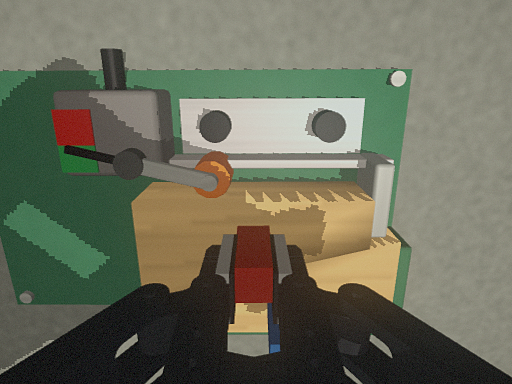

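The wedge is hard against the steel stop: the force rises and the TCP no longer moves. The pointer at (66,150) lies on green. I ease off the push, open partway, then lift straight up.

jog_arm --increments '[[[0,-0.05,-0.02],0,0],[[0,-0.1,-0.05],0,0],[[0,-0.1,-0.05],0,0]]'

```text
time_s: 12.45
position: [0.5129, -0.1342, 0.0719]
tcp_rot: [[0.977, 0.212, -0.003], [0.212, -0.977, 0.009], [-0.002, -0.009, -1.0]]
wrist_force: [3.2, 22.1, 7.4]
gripper_width: 0.0148
```

```bash
python3 st.py|head -1
```

```text
12.45 cradle mm [-79.0273  58.5079] z 0.07192460930532088 yaw err deg 0.03123328121286497 F cradle [-20.9177   7.7616] 7.357573801716114 w 0.014769754979286455
```

jog_arm --increments '[[[0.02,-0.08,0],0,0],[[0.04,-0.15,0],0,0],[[0.04,-0.15,0],0,0]]'

```text
time_s: 12.75
position: [0.513, -0.1341, 0.0719]
tcp_rot: [[0.977, 0.212, -0.004], [0.212, -0.977, 0.006], [-0.002, -0.007, -1.0]]
wrist_force: [1.6, 14.7, 5.1]
gripper_width: 0.0151
```

jog_arm --increments '[[[0,0,0],0,50],[[0,0,0],0,50],[[0,0,0],0,50],[[0,0,0],0,50]]'

```text
time_s: 13.15
position: [0.5142, -0.1376, 0.0723]
tcp_rot: [[0.977, 0.212, -0.0], [0.212, -0.977, 0.0], [-0.0, -0.0, -1.0]]
wrist_force: [-0.7, -0.3, -0.5]
gripper_width: 0.0427
```

```bash
python3 st.py|head -1
```

```text
13.15 cradle mm [-75.4401  58.9745] z 0.07234003014263989 yaw err deg -0.01368287416272306 F cradle [ 0.0944 -0.7783] -0.46478290410464695 w 0.04270147954909859
```

jog_arm --increments '[[[0,-0.3,-1],0,50],[[0,-0.3,-4],0,50],[[0,-0.3,-8],0,50],[[-2,-0.3,-11],0,50],[[-3,-0.3,-12],0,50]]'

```text
time_s: 13.65
position: [0.4842, -0.1412, 0.1959]
tcp_rot: [[0.977, 0.212, 0.004], [0.212, -0.977, -0.003], [0.004, 0.004, -1.0]]
wrist_force: [-0.8, -0.1, -0.5]
gripper_width: 0.0425
```

Run:
```python
from st import *
I,D=viewer.get_image("wrist");np.savez("pics/w6.npz",I=I,D=D);cv2.imwrite("pics/w6.png",I[...,::-1])
P=cloud("wrist",D);Ii=I.astype(int);B=P.copy();B[(Ii[...,0]<Ii[...,2]+30)]=0
L=cr(P);A=B.copy();A[L[...,1]<62.9+(L[...,0]+60)/4-0]=0
q=(abs(P[...,2]-.042)<.004)&(B[...,2]>0)&(L[...,1]>30)
for n in("loose_wedge","parked_wedge","deepest"):
    for d in models.pinpoint("wrist",n)[:2]:
        X=w("wrist",d["at"]); print(n,round(d["conf"],2),cr(X),X[2])
pts=P[q];a,*_=np.linalg.lstsq(np.c_[L[q]/1e3,np.ones(q.sum())],pts[:,2],rcond=None);print("top plane tilt,z0",a, np.median(pts[:,2]))
m=q&(L[...,0]<-30)&(L[...,0]>-130)   # straight side edge vs x
xs=np.arange(-130,-30,5);e=[(x+2.5,L[q&(L[...,0]>x)&(L[...,0]<x+5)][:,1].max()) for x in xs if (q&(L[...,0]>x)&(L[...,0]<x+5)).any()]
e=np.array(e);print("straight side yaw deg",np.degrees(np.arctan(np.polyfit(e[:,0],e[:,1],1)[0])),np.median(e[:,1]))
```

```text
13.65 cradle mm [-78.2733  28.9445] z 0.1959068771382087 yaw err deg 0.004466745965755741 F cradle [-0.0377 -0.8084] -0.473620773287122 w 0.042508246609503524
tool x,y,z in cradle: [[-0.0001  1.    ]
 [ 1.      0.0001]] [ 0.0037  0.0036 -1.    ]
loose_wedge 0.89 [-77.8647  57.094 ] 0.007691917892963831
parked_wedge 0.74 [-60.0888  17.4731] 0.0026979488215880987
top plane tilt,z0 [-0.0029 -0.0179  0.0437] 0.042992726039944605
straight side yaw deg -4.8204193794976335 79.3326816776176
```

View pics/w6.png

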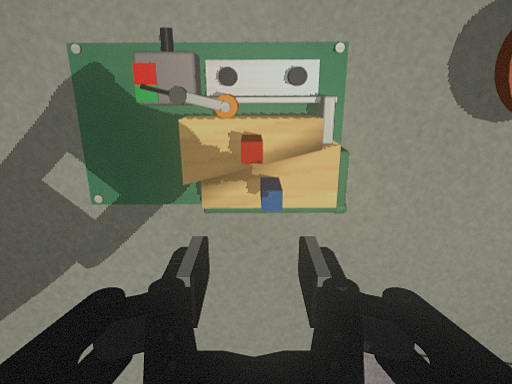

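Run:
```python
from st import *
d=np.load("pics/w6.npz");I=d["I"];cv2.imwrite("pics/w6c.png",cv2.resize(I[20:220,60:360,::-1],None,fx=2.6,fy=2.6,interpolation=cv2.INTER_CUBIC))
P=cloud("wrist",d["D"]);L=cr(P);Ii=I.astype(int)
q=(abs(P[...,2]-.043)<.0035)&(Ii[...,0]>Ii[...,2]+30)&(L[...,1]<95)
e=[]
for x in range(-125,-25,4):
    y=np.sort(L[q&(abs(L[...,0]-x-2)<2)][:,1]); 
    if len(y): e.append((x+2,y[-1]))
print(np.round(e,1).tolist())
e=np.array([a for a in e if not -118<a[0]<-80]);print("yaw",np.degrees(np.polyfit(e[:,0],e[:,1],1)[0]))
```

```text
13.85 cradle mm [-78.7577  29.0014] z 0.19176280930076867 yaw err deg -0.02857018936472231 F cradle [-0.2581  0.206 ] -0.22990259460360127 w 0.042174366665159994
tool x,y,z in cradle: [[ 0.0005  1.    ]
 [ 1.     -0.0005]] [-0.0007 -0.0008 -1.    ]
[[-123.0, 79.0], [-119.0, 78.2], [-115.0, 79.0], [-111.0, 94.8], [-107.0, 94.8], [-103.0, 93.3], [-99.0, 92.5], [-95.0, 79.7], [-91.0, 79.7], [-87.0, 78.9], [-83.0, 79.6], [-79.0, 79.7], [-75.0, 78.9], [-71.0, 77.3], [-67.0, 75.6], [-63.0, 78.0], [-59.0, 76.4], [-55.0, 77.2], [-51.0, 78.8], [-47.0, 79.6], [-43.0, 69.8], [-39.0, 78.0], [-35.0, 79.6], [-31.0, 66.5], [-27.0, 66.5]]
yaw -4.515452108874739
```

View pics/w6c.png

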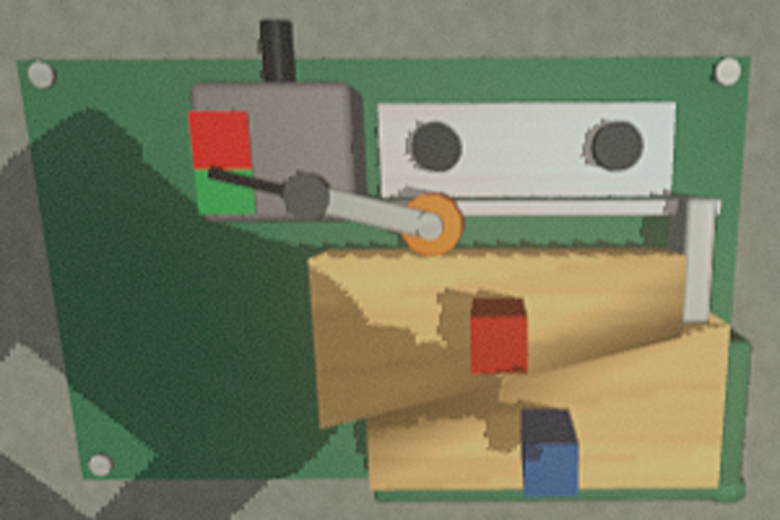

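Run:
```python
from st import *
I,D=viewer.get_image("wrist");np.savez("pics/w7.npz",I=I,D=D)
P=cloud("wrist",D);L=cr(P);Ii=I.astype(int);z=P[...,2]
bl=(Ii.max(-1)<75)&(z>.037)&(z<.055)&(L[...,1]>80)&(L[...,1]<140)&(L[...,0]<-110)&(L[...,0]>-180)
og=(Ii[...,0]>150)&(Ii[...,0]>Ii[...,1]+50)&(Ii[...,2]<110)&(z>.03)&(z<.044)&(np.abs(L-[-104,86]).max(-1)<25)
p=L[bl];print("pointer",len(p),p.min(0),p.max(0));
c,R2=cv2.minEnclosingCircle(L[og].astype(np.float32));print("roller",c,R2)
gr=(Ii[...,0]>Ii[...,1]+70)&(z>.074)&(z<.09);print("grip",L[gr].mean(0),gr.sum(),cv2.minAreaRect(L[gr].astype(np.float32)))
bu=(Ii[...,2]>Ii[...,0]+30)&(z>.074)&(z<.09);print("parked grip",L[bu].mean(0),cv2.minAreaRect(L[bu].astype(np.float32)))
g=(abs(z-.038)<.004)&(L[...,0]>-30)&(L[...,0]<0)&(L[...,1]>70)&(L[...,1]<100)&(Ii.max(-1)-Ii.min(-1)<25);print("steel",np.percentile(L[g],[2,98],axis=0))
b=np.array([]) 
d3=np.load("pics/w1.npz")
v=(z>.036)&(z<.05)&(np.abs(L-[-125,96]).max(-1)<40)&(Ii.max(-1)-Ii.min(-1)<25)&(z>.041)
q=L[v];print("arm pts",len(q)); vx=cv2.fitLine(q.astype(np.float32),cv2.DIST_HUBER,0,.01,.01).ravel();print("arm angle deg",np.degrees(np.arctan2(vx[1],vx[0])))
```

```text
13.85 cradle mm [-78.7577  29.0014] z 0.19176280930076867 yaw err deg -0.02857018936472231 F cradle [-0.2581  0.206 ] -0.22990259460360127 w 0.042174366665159994
tool x,y,z in cradle: [[ 0.0005  1.    ]
 [ 1.     -0.0005]] [-0.0007 -0.0008 -1.    ]
pointer 140 [-169.4585   93.2878] [-132.7413  107.1368]
roller (-101.09143829345703, 89.96986389160156) 9.858680725097656
grip [-79.8746  60.3003] 483 ((-79.59320068359375, 59.87421798706055), (15.902536392211914, 16.050443649291992), 0.6328778266906738)
parked grip [-63.9816  22.2127] ((-64.4786605834961, 22.649765014648438), (15.313155174255371, 16.306678771972656), 0.6406793594360352)
steel [[-20.0421  70.8537]
 [-10.5899  97.7808]]
arm pts 820
arm angle deg -13.186543
```

```bash
python3 -c "
from bench import r
print(r.job_done())"
```

```text
the job is handed in; nothing more can be done
None
```

The loose beech wedge (red grip) is stowed in the cradle head to tail beside the parked one, and the job is handed in at about 14 s. I slid it in along the parked wedge until it came up against its stop. There the push rose from 20 N to 29 N and the wedge stopped moving. I then eased off, opened the gripper partway and lifted clear.

**Last checks, made after letting go:**
- **Stop:** the nose is within about 1 mm of the steel stop, and the plate turned out to be clamped about 15 mm back from its deepest setting.
- **Switch:** the pointer is on green. I estimate the arm at about 0.27 rad from how far the roller moved. That is not far above the 0.25 rad trip point, and it is a camera estimate, not a reading.
- **Seating:** the wedge is square within about 0.6° (0.01 rad). Its offset from the parked wedge matches touching contact to about 0.5 mm.
- **Parked wedge:** it shows no movement beyond the 1–2 mm measuring error.
- **Robot:** the gripper hangs free in the air, with wrist force near zero.

**Checks that disagreed:**
- **Camera views:** two wrist views placed the cradle 2–4 mm apart, so I relied on touch for the final approach.
- **Edge fit:** one fit of the wedge's straight side gave −4.8°, and a second try that left out the roller gave −4.5°. Shading and the slope near the nose had spoiled both. The edge points themselves lie along one line, and the two grips measured square.

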